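# Pack three samples into their foam-lined transport case and cover it

## Task

Pack the three samples for the outside lab in the transport case: stand the vial upright in the deep round pocket, lay the resin mount the right way up in the wide shallow round pocket and the small sample tray in the oblong pocket, each down on the bottom of its pocket, so that nothing is in the way of the cover. Then lay the cover on the case so that it lies flat on the rim, its foam pad inside. The objective and the loupe look similar but are not samples: leave them where they stand.

Things in the scene. Friction and masses are not known exactly. Their poses are not given: they have to be found in the camera images.
- case: Open aluminium transport case, fixed, 92 mm (x) by 266 mm (y) outside, 64 mm high to the rim; walls and floor 4 mm, inside 84 by 258 mm. In it lie three foam blocks in a row along y, in changing order, middles 86 mm apart, tops 30 mm above the worktop, 34 mm below the rim. Origin: centre of the underside, on the worktop; y along the case's length, z up.
- foam_deep_round: Grey foam block in the case, fixed, 84 (x) by 86 (y) by 26 mm, with the DEEP round pocket at its middle: 40 mm wide, 20 mm deep, floor 6 mm above the block's underside. For the vial. Origin: centre of the block's underside, 4 mm above the worktop; axes as the case's.
- foam_wide_round: Grey foam block in the case, fixed, same outside size, origin and axes, with the WIDE shallow round pocket at its middle: 48 mm wide, 9 mm deep, floor 17 mm above the block's underside. For the resin mount.
- foam_oblong: Grey foam block in the case, fixed, same outside size, origin and axes, with the oblong pocket: 74 mm along x (across the case), 46 mm along y, 10 mm deep, floor 16 mm above the underside; finger cut-outs of the same depth, 30 mm wide in x, reach 16 mm farther at +y and -y. For the sample tray, its long side along the block's x, either way round.
- cover: Loose cover, 0.17 to 0.3 kg: sheet 112 (x) by 286 (y) by 4 mm on an 8 mm foam pad 64 by 238 mm that goes inside the rim with 10 mm play. Black bar handle along y: 14 mm wide, 104 mm long, 30 to 42 mm above the origin, 18 mm clear over the sheet, posts at y = +-42 mm. Origin: centre of the pad's underside (on the worktop at first; 56 mm above the worktop when seated). Either way round.
- vial: Sample: small clear glass vial with a screw cap, 23 mm diameter, 42 mm tall, standing upright; the body is straight up to 38 mm. Origin: centre of its underside, z up.
- mount: Sample: resin mount, a plain dark straight-sided round puck with a polished chip in its flat top, 30 mm diameter, 21 mm tall. Origin: centre of its underside, z up.
- sample_tray: Sample: small oblong grey tray with a foam bed and a round chip on it, 30 mm (x) by 58 mm (y), 16 mm tall. Origin: centre of its underside; y along its long side, z up.
- objective: NOT a sample: spare microscope objective standing on end, a pale barrel rounded like an egg, 34 mm diameter, 46 mm tall. Stays. Origin: centre of its underside.
- loupe: NOT a sample: eye loupe, a black barrel that tapers towards a glass top over a wider ringed foot, 35 mm diameter at the foot, 31 mm tall. Stays. Origin: centre of its underside.
Mind the look-alikes: they are no part of the job. Leave any purple look-alike of the sample_tray alone.

How it is judged:
By the outcome, as a careful person would: the job done as asked, in the order asked, and still so for the second after the job is handed in, with the robot touching nothing.
It also fails if it takes over 112 s, if anything falls off the work surface, if the arm or the gripper's body presses on something with over 40 N, if the wrist force passes 120 N, or if a joint passes its speed limit or range.

## Robot

A 6-joint arm with a two-finger parallel gripper is mounted at the origin on a cart in front of the work surface, level with it; the furniture and walls round the work are solid. World frame = base frame: x ahead of the robot, y to its left, z up, the work surface at z = 0. Lengths are in m, angles in rad, forces in N, time in s.
With the tool pointing down it reaches from about 0.225 to 0.875 m from the base axis. Payload 3.4 kg.
Tool frame: the origin (TCP) lies at the very end of the fingers, on their centre line; the grasp point (between the pads) lies 19 mm behind it; z points along the fingers, y is the line along which they close (so a half turn about z gives the same grasp; the last joint's range is limited). The gripper opens to 85 mm and grips with 20 to 120 N. Pads are 22 mm wide; open, the fingers measure 114 mm over their backs; the gripper's body (76 mm by 85 mm) begins 54 mm behind the grasp point. The pads swing forward as they close: fully open they stand 13 mm farther back than shut.
Start: joints at [0.998, 0.276, 1.505, -0, 1.361, -0.121], TCP at [0.251, 0.517, 0.231] pointing down, gripper open.
Joint ranges: [-2.89, 2.89], [-0.75, 2.08], [0.22, 2.7], [-1.18, 4.32], [0.11, 2.71], [-2.7, 2.7]. Speed limits (rad/s): [2.57, 2.57, 3.14, 3.14, 3.14, 3.14].

## Interface

Orientations are given as [roll, pitch, yaw] about the fixed x, y, z axes, in that order (R = Rz(yaw) Ry(pitch) Rx(roll)).
In Python, from bench import arm, eyes, finish_job gives the robot as it stands.
- The arm moves only by the shell command python3 -m creep 'ROWS' [FORCE]. ROWS is JSON, one flat list of numbers, 7 for each row, row after row: the shift along the world's x, y, z each as a share of 150 mm, from -1 to 1, then the turn, a rotation vector about the world's x, y, z each as a share of 0.15 rad, from -1 to 1, then the finger opening in mm, from 0 to 85.4. In form: [dx, dy, dz, ax, ay, az, claw, dx, dy, dz, ax, ay, az, claw, ...]. A call has 1 to 8 rows; each row shifts and turns the commanded pose from where the row before left it; what a row does not reach is not made up. A row lasts 1/10 s, in which the tool goes at most 50 mm and 8.59 degrees, less where a joint would pass 70% of its speed; a pose out of reach is approached as far as the arm can. A call with a number of a shift or a turn outside -1 to 1 is refused whole. A call with a gripper value outside its range is refused whole. The fingers move at their own pace and stop on an object; FORCE is the grip in N (left out, the last holds). Time passes only in rows, so rows that do not move let the fingers close. It gives the time, the measured TCP pose, the force, the opening and the grip force at its end, in the units of the state.
- arm.state(): the state, without advancing time (a new reading comes with each control period).
- eyes.camera(name): name is "scene" or "top" or "wrist"; returns a dict with "image" (420x560x3 uint8, blue, green, red), "fx", "fy", "cx", "cy" (pixels), "R" (3x3) and "t" (3): a world point X has camera coordinates R X + t. Camera axes: x right, y down, z forward; pixel columns grow to the right and rows downward; lengths in m; the calibration is good to about 2 mm. A picture is of the moment at which its call begins. There is no depth.
- finish_job(): hands the job in; it is judged then, once.
The state is a dict: "time_s": time; "joint_positions": joint angles; "dq": joint speeds; "effort": joint torques, N m; "ee_pos": TCP position; "ee_rot": TCP orientation; "contact_force": force on the tool from outside, world axes, zero at the start; "torque": the same for the moment, N m; "grip_width": finger opening in m; "gripper_force": force on a finger pad.
Only numpy, scipy, OpenCV 4.12 (cv2) and the standard library are available. Lean on these libraries where they do the work, as an engineer would, in place of code of your own. Each camera call takes 0.05 s, during which the arm holds its last target. There are 200 camera calls.

## Working session

There is one attempt and no reset: what is moved stays moved. The work goes in short steps, Python scripts to look and compute and a shell command to move; the robot and the scene stay as the last step left them, time stands still between calls to the robot, and variables do not carry over. Pictures are saved under pics/ and viewed, at most 14 in all, crops included, and the job is handed in when it is done.

```bash
ls; mkdir -p pics; python3 - <<'E'
from bench import arm,eyes
import cv2,pickle
d={}
for n in("scene","top"):
    c=eyes.camera(n);d[n]=c;cv2.imwrite(f"pics/{n}0.png",c["image"]);print(n,c["fx"],c["cx"],c["cy"],c["R"],c["t"])
pickle.dump(d,open("c0.pkl","wb"))
print(arm.state())
E
```

```text
pics
scene 505.18793036317885 281.6665948861162 204.31371946102013 [[ 0.85583581 -0.51722162 -0.00518333]
 [-0.25827829 -0.41864249 -0.87064964]
 [ 0.44814886  0.74647188 -0.49187635]] [-0.44732915  0.15112274  1.15685518]
top 510.80806414112357 287.13632988440196 207.82620668288286 [[ 0.00564624 -0.99992088 -0.01124033]
 [-0.99501671 -0.00449885 -0.09960681]
 [ 0.09954836  0.01174672 -0.99496339]] [-0.01349986  0.48258203  1.56520873]
{'time_s': 0.1, 'joint_positions': array([ 9.97992708e-01,  2.76520544e-01,  1.50602518e+00,  3.03973325e-06,
        1.36073338e+00, -1.21010687e-01]), 'dq': array([-0.0003844 , -0.00207943, -0.00271128,  0.00029954,  0.00096968,
        0.00090344]), 'effort': array([ 2.00648137e-03, -4.17699623e+01, -2.46405119e+01, -1.66607665e-04,
        5.76766528e-03,  1.59378277e-05]), 'ee_pos': array([0.25077347, 0.51688616, 0.2305252 ]), 'ee_rot': array([-3.13991890e+00, -2.06530336e-04,  2.68979891e+00]), 'contact_force': array([ 0.53799235,  0.46508393, -0.69285229]), 'torque': array([-0.06503823,  0.04688545, -0.00392565]), 'gripper_force': 0.0, 'grip_width': 0.08535146092094507}
```

View pics/top0.png

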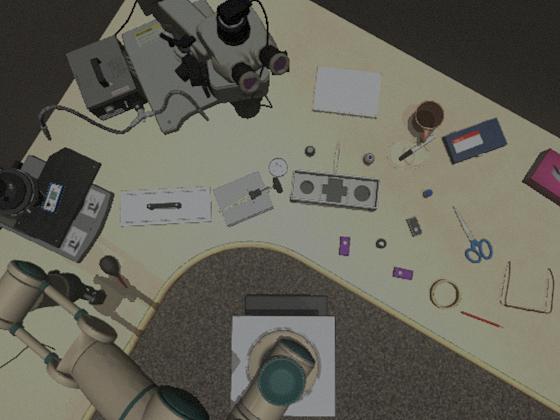

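View pics/scene0.png

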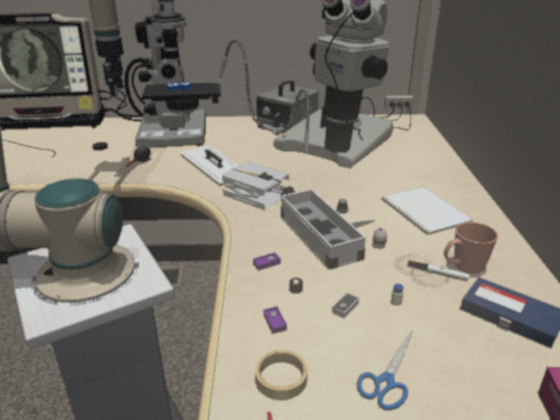

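The top view shows the case at (335,190) and the cover at (165,206). The grey tray is at (414,226), the blue-capped vial at (427,193), the objective at (369,158), and purple decoys at (345,246) and (402,273). The dark rounds at (310,151) and (381,243) still need telling apart, so I'll zoom in.

```bash
python3 - <<'E'
import cv2,pickle,numpy as np
d=pickle.load(open("c0.pkl","rb"))
t=d["top"]["image"];s=d["scene"]["image"]
a=cv2.resize(t[135:285,280:440],None,fx=2.5,fy=2.5,interpolation=2)
z=lambda u,v,w=32:cv2.resize(s[v-w:v+w,u-w:u+w],(190,190),interpolation=2)
b=np.vstack([np.hstack([z(296,285),z(343,206)]),np.hstack([z(346,304),z(397,293)])])[:375]
cv2.imwrite("pics/z1.png",np.hstack([a,b]))
cv2.imwrite("pics/z2.png",cv2.resize(t[180:232,112:220],None,fx=6,fy=6,interpolation=2))
E
```

```text
(no output)
```

View pics/z1.png

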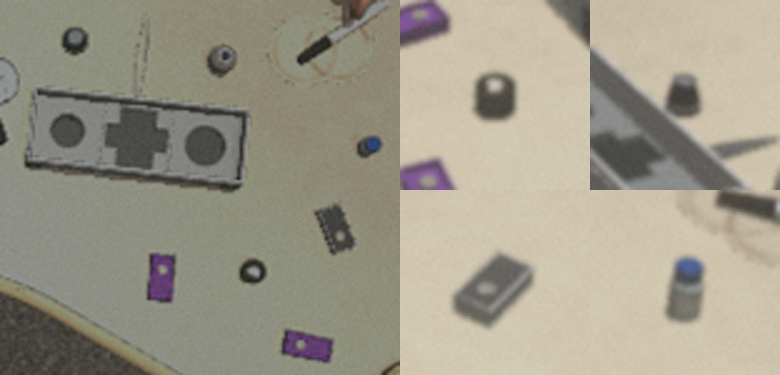

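View pics/z2.png

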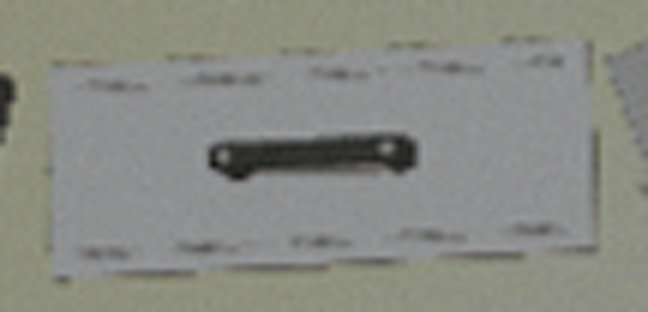

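The mount is the dark puck with the chip, top view (381,243). The tapering one at (310,151) is the loupe. The deep pocket is at the case's +y end (left), the oblong in the middle, and the wide pocket on the right. Next I'll measure them.

```bash
cat > h.py <<'E'
import numpy as np,cv2,pickle
def ray(c,u,v,z):
    R=np.array(c["R"]);t=np.array(c["t"]);C=-R.T@t
    d=R.T@np.array([(u-c["cx"])/c["fx"],(v-c["cy"])/c["fy"],1]);return C+d*(z-C[2])/d[2]
def blobs(c,m,box,amin=20):
    x0,y0,x1,y1=box;k=np.zeros_like(m);k[y0:y1,x0:x1]=m[y0:y1,x0:x1]
    return [q for q in cv2.findContours(k,0,cv2.CHAIN_APPROX_NONE)[0] if cv2.contourArea(q)>=amin]
def cen(q): m=cv2.moments(q);return m["m10"]/m["m00"],m["m01"]/m["m00"]
def rect(c,q,z):
    p=np.array([ray(c,*x[0],z)[:2] for x in q],np.float32)*1000
    r=cv2.minAreaRect(p);return np.round(r[0],1),np.round(r[1],1),round(r[2],1)
E
python3 - <<'E'
from h import *
d=pickle.load(open("c0.pkl","rb"));c=d["top"];s=d["scene"]
g=c["image"].astype(int).max(2);hsv=cv2.cvtColor(c["image"],cv2.COLOR_BGR2HSV);hs=cv2.cvtColor(s["image"],cv2.COLOR_BGR2HSV);gs=s["image"].max(2)
dark=(g<105).astype(np.uint8)
def show(n,m,cam,box,z,am=20):
    for q in blobs(cam,m,box,am):
        u,v=cen(q);print(n,"px",np.round((u,v),1),"area",cv2.contourArea(q),"xyz",np.round(ray(cam,u,v,z)*1000,1)[:2],"rect",rect(cam,q,z))
print("vals",g[190,335],g[180,320],g[243,388],g[226,414],g[226,425],hsv[192,428],hsv[206,140],hsv[190,200],hsv[250,200])
show("pockets",(g<100).astype(np.uint8),c,(296,176,374,204),.03,40)
show("mount",dark,c,(370,233,392,254),.0105)
show("tray",dark,c,(402,213,426,240),.008)
show("vialcap",((hsv[...,0]>100)&(hsv[...,0]<130)&(hsv[...,1]>90)).astype(np.uint8),c,(418,184,438,202),.04,10)
show("cover",((hsv[...,1]<28)&(g>80)).astype(np.uint8),c,(112,180,214,232),.012,500)
show("handle",(g<90).astype(np.uint8),c,(140,195,190,216),.042)
ds=(gs<110).astype(np.uint8)
show("S mount",ds,s,(284,273,308,298),.0105)
show("S tray",ds,s,(328,286,362,322),.008)
show("S vialcap",((hs[...,0]>100)&(hs[...,0]<130)&(hs[...,1]>90)).astype(np.uint8),s,(385,278,410,310),.038,10)
E
```

```text
vals 79 134 146 67 142 [112 138 105] [ 98   7 147] [  0   4 125] [ 30  27 143]
pockets px [361.7 192.8] area 185.5 xyz [ 530.  -242.2] rect (array([ 530.9, -243.1]), array([46.9, 49.6]), 0.2)
pockets px [306.6 186.7] area 129.5 xyz [548.5 -71.2] rect (array([549., -71.]), array([40.8, 40.4]), 0.2)
pockets px [336.3 188. ] area 478.5 xyz [ 544.6 -163.7] rect (array([ 541.8, -198.5]), array([ 81.5, 158.8]), 0.2)
mount px [380.6 243.3] area 71.0 xyz [ 374.5 -302.3] rect (array([ 373.8, -303.4]), array([27.9, 31.2]), 0.3)
tray px [413.7 226.1] area 165.0 xyz [ 428.6 -406.6] rect (array([ 428.5, -406.9]), array([58.8, 32.7]), 20.8)
vialcap px [428.7 192.2] area 17.5 xyz [ 531.3 -446.9] rect (array([ 531.2, -447.1]), array([12.9, 15.5]), 44.8)
cover px [168.  207.6] area 3432.5 xyz [482.9 363.7] rect (array([481.9, 370.3]), array([145.2, 299. ]), 0.3)
handle px [163.7 205.4] area 124.0 xyz [486.6 369.8] rect (array([485.4, 370.2]), array([ 17.2, 102.2]), 2.4)
S mount px [295.6 286.7] area 101.5 xyz [ 369.4 -311.4] rect (array([ 371.9, -307.6]), array([44.5, 24.1]), 58.0)
S tray px [338.5 312.4] area 21.0 xyz [ 401.  -422.6] rect (array([ 405.6, -423.9]), array([18. , 31.7]), 47.1)
S tray px [345.1 302.2] area 128.5 xyz [ 431.2 -405. ] rect (array([ 431.7, -404.1]), array([47.4, 19.7]), 20.8)
S vialcap px [398.  286.5] area 14.0 xyz [ 530.9 -449.9] rect (array([ 531. , -449.8]), array([11.3, 11.1]), 18.7)
```

```bash

A='[0.078,-0.268,0,0,0,-0.775,85,0.078,-0.268,0,0,0,-0.775,85,0.078,-0.268,0,0,0,-0.775,85,0.078,-0.268,0,0,0,-0.775,85,0.078,-0.268,0,0,0,-0.775,85,0.078,-0.268,0,0,0,-0.775,85,0.078,-0.268,0,0,0,-0.775,85,0.078,-0.268,0,0,0,-0.775,85]' >/dev/null
python3 -m creep '[0.078,-0.268,0,0,0,-0.775,85,0.078,-0.268,0,0,0,-0.775,85,0.078,-0.268,0,0,0,-0.775,85,0.078,-0.268,0,0,0,-0.775,85,0.078,-0.268,0,0,0,-0.775,85,0.078,-0.268,0,0,0,-0.775,85,0.078,-0.268,0,0,0,-0.775,85,0.078,-0.268,0,0,0,-0.775,85]' 40
python3 -m creep '[0.078,-0.268,0,0,0,-0.775,85,0.078,-0.268,0,0,0,-0.775,85,0.078,-0.268,0,0,0,-0.775,85,0.078,-0.268,0,0,0,-0.775,85,0.078,-0.268,0,0,0,-0.775,85,0.078,-0.268,0,0,0,-0.775,85,0.078,-0.268,0,0,0,-0.775,85,0.078,-0.268,0,0,0,-0.775,85]'
python3 -m creep '[0.078,-0.268,0,0,0,-0.775,85,0.078,-0.268,0,0,0,-0.775,85,0.078,-0.268,0,0,0,-0.775,85,0.078,-0.268,0,0,0,-0.775,85,0.078,-0.268,0,0,0,-0.775,85,0.078,-0.268,0,0,0,-0.775,85,0.078,-0.268,0,0,0,-0.775,85,0.078,-0.268,0,0,0,-0.775,85]'
```

```text
time_s: 0.9
ee_pos: [0.3445, 0.1941, 0.2311]
ee_rot: [3.142, 0.0, 1.756]
contact_force: [0.5, 0.6, 0.3]
grip_width: 0.0851
gripper_force: 0.0
time_s: 1.7
ee_pos: [0.4382, -0.1275, 0.2311]
ee_rot: [-3.141, -0.0, 0.824]
contact_force: [-0.0, 1.0, 0.5]
grip_width: 0.0849
gripper_force: 0.0
time_s: 2.5
ee_pos: [0.5319, -0.4489, 0.2306]
ee_rot: [-3.141, 0.001, -0.105]
contact_force: [0.4, 0.3, 0.3]
grip_width: 0.085
gripper_force: 0.0
```

```bash
python3 - <<'E'
from bench import eyes
from h import *
c=eyes.camera("wrist");cv2.imwrite("pics/w1.png",c["image"]);pickle.dump(c,open("w1.pkl","wb"))
hs=cv2.cvtColor(c["image"],cv2.COLOR_BGR2HSV)
m=((hs[...,0]>100)&(hs[...,0]<130)&(hs[...,1]>110)).astype(np.uint8)
print(-np.array(c["R"]).T@c["t"])
for q in blobs(c,m,(0,0,560,420),150):
    print(cen(q),cv2.contourArea(q),ray(c,*cen(q),.04)*1000,rect(c,q,.04))
E
```

```text
[ 0.61729097 -0.45814661  0.37263168]
(429.5821418559013, 286.9522007289038) 1189.0 [ 389.10797379 -607.72829184   40.        ] (array([ 391.1, -607.3]), array([70. , 41.5]), 42.2)
(281.9469696969697, 180.76936026936025) 198.0 [ 534.19415674 -449.31660105   40.        ] (array([ 533.9, -449.3]), array([16.7, 17.2]), 84.0)
```

View pics/w1.png

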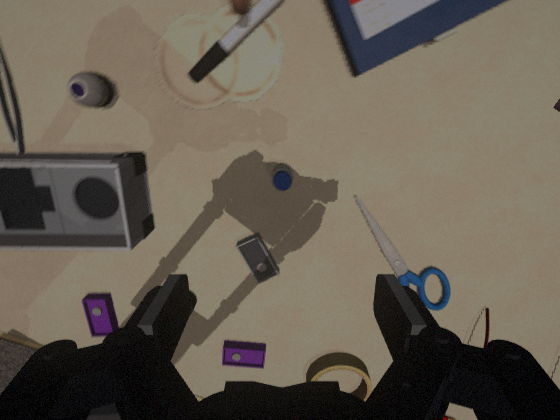

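The wrist view puts the vial cap at (282,181), with the tool centred over it to 2 mm. I'll go down with the TCP to about 22 mm and grip.

```bash

python3 -m creep '[0.01,0,-0.25,0,0,0,85,0,0,-0.25,0,0,0,85,0,0,-0.25,0,0,0,85,0,0,-0.25,0,0,0,70,0,0,-0.25,0,0,0,60,0,0,-0.14,0,0,0,50,0,0,0,0,0,0,40,0,0,0,0,0,0,30]' 30
python3 -m creep '[0,0,0,0,0,0,15,0,0,0,0,0,0,15,0,0,0,0,0,0,15,0,0,0,0,0,0,15,0,0,0,0,0,0,15,0,0,0,0,0,0,15]' 30
```

```text
time_s: 3.35
ee_pos: [0.5334, -0.4474, 0.0227]
ee_rot: [-3.141, 0.0, -0.1]
contact_force: [-1.1, -0.7, 0.4]
grip_width: 0.0301
gripper_force: 0.0
time_s: 3.95
ee_pos: [0.5339, -0.448, 0.0242]
ee_rot: [3.14, -0.002, -0.1]
contact_force: [-0.2, 0.0, 5.4]
grip_width: 0.0219
gripper_force: 29.9
```

```bash

python3 -m creep '[0,0,0.15,0,0,0,15,0,0,0.25,0,0,0,15,0,0,0.27,0,0,0,15,0.01,0.1,0,0,0,0,15,0.01,0.15,0,0,0,0,15]' 30
python3 -m creep '[0.011,0.3,0,0,0,0,15,0.011,0.3,0,0,0,0,15,0.011,0.3,0,0,0,0,15,0.011,0.3,0,0,0,0,15,0.011,0.3,0,0,0,0,15,0.011,0.3,0,0,0,0,15,0.011,0.3,0,0,0,0,15,0,0.162,0,0,0,0,15]' 30
python3 -m creep '[0,0,0,0,0,0,15]'
python3 - <<'E'
from bench import eyes
from h import *
c=eyes.camera("wrist");cv2.imwrite("pics/w2.png",c["image"]);pickle.dump(c,open("w2.pkl","wb"))
E
```

```text
time_s: 4.45
ee_pos: [0.5369, -0.4112, 0.1247]
ee_rot: [3.139, -0.003, -0.102]
contact_force: [-0.3, 0.5, -0.9]
grip_width: 0.0216
gripper_force: 29.5
time_s: 5.25
ee_pos: [0.5467, -0.0669, 0.1227]
ee_rot: [-3.14, 0.002, -0.098]
contact_force: [0.3, -0.1, -0.5]
grip_width: 0.0215
gripper_force: 29.6
time_s: 5.35
ee_pos: [0.5467, -0.0669, 0.1227]
ee_rot: [-3.14, 0.002, -0.096]
contact_force: [0.3, 0.1, -0.8]
grip_width: 0.0215
gripper_force: 29.6
```

View pics/w2.png

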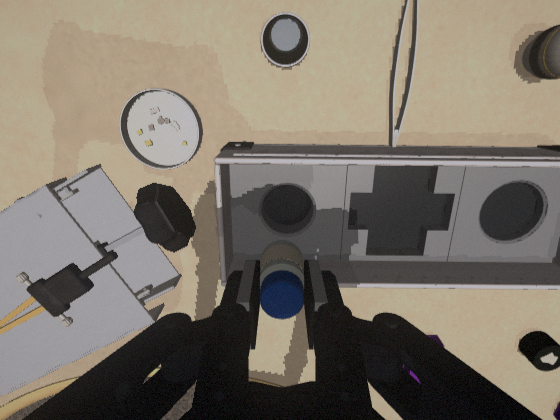

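The vial is held upright. The wrist view shows the deep pocket at (288,208), oblong (400,210) and wide (513,210). I'll measure the pockets from here.

```bash
python3 - <<'E'
from h import *
c=pickle.load(open("w2.pkl","rb"));g=c["image"].max(2)
print(g[208,288],g[208,335],g[210,513],g[210,555],g[210,400],g[240,288])
m=(g<62).astype(np.uint8)
for b in((255,180,322,228),(475,175,550,245),(345,160,460,258)):
  for q in blobs(c,m,b,300):
    r=rect(c,q,.03);print(np.round(cen(q)),r)
for p in((288,208),(513,210),(400,210),(281,295)):print(p,ray(c,*p,.03)[:2]*1000)
print("cap",ray(c,281,295,.142)*1000)
E
```

```text
35 83 48 122 48 76
[286. 207.] (array([553.2, -70.3]), array([41.8, 33.5]), 84.5)
[511. 211.] (array([ 532.4, -240.3]), array([46.3, 46.3]), 45.1)
[401. 212.] (array([ 540.4, -156.3]), array([77.8, 70.9]), 84.5)
(288, 208) [551.77077118 -72.0790857 ]
(513, 210) [ 533.86892799 -241.72824793]
(400, 210) [ 542.05034847 -156.51968869]
(281, 295) [475.88170966 -59.3674295 ]
cap [550.51653206 -67.03304097 142.        ]
```

```bash

python3 -m creep '[0.005,-0.027,0,0,0,0,15,0,0,-0.2,0,0,0,15,0,0,-0.2,0,0,0,15,0,0,-0.1,0,0,0,15,0,0,-0.06,0,0,0,15,0,0,-0.02,0,0,0,15,0,0,0,0,0,0,15,0,0,0,0,0,0,15]' 30
```

```text
time_s: 6.2
ee_pos: [0.5495, -0.0753, 0.0372]
ee_rot: [3.141, -0.002, -0.101]
contact_force: [-0.5, -1.6, -0.6]
grip_width: 0.0215
gripper_force: 29.6
```

```bash

python3 -m creep '[-0.01,0.027,0,0,0,0,15,0,0,0,0,0,0,15,0,0,-0.013,0,0,0,15,0,0,0,0,0,0,15]' 30
python3 -m creep '[0,0,0,0,0,0,23,0,0,0,0,0,0,26,0,0,0,0,0,0,30,0,0,0,0,0,0,35,0,0,0,0,0,0,40]' 
python3 - <<'E'
from bench import eyes
from h import *
c=eyes.camera("scene");cv2.imwrite("pics/s3.png",cv2.resize(c["image"][170:290,250:410],None,fx=4,fy=4,interpolation=2))
E
```

```text
time_s: 6.6
ee_pos: [0.547, -0.0705, 0.0344]
ee_rot: [3.141, 0.0, -0.1]
contact_force: [0.3, 0.9, -1.2]
grip_width: 0.0217
gripper_force: 29.6
time_s: 7.1
ee_pos: [0.5472, -0.0707, 0.0344]
ee_rot: [3.141, 0.0, -0.1]
contact_force: [-0.1, -0.6, -0.1]
grip_width: 0.0397
gripper_force: 0.0
```

View pics/s3.png

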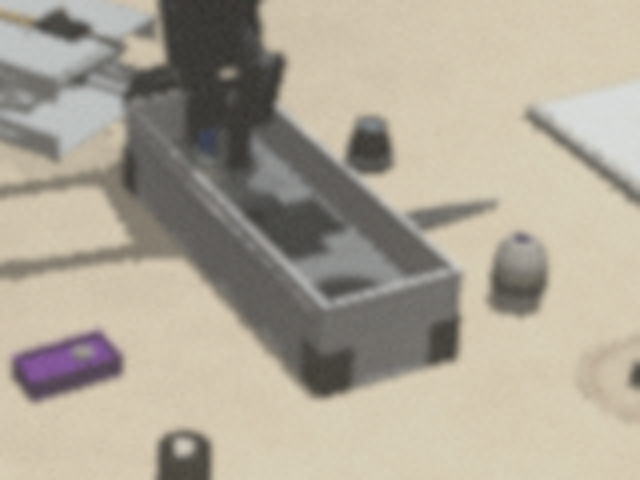

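The vial is released inside the case at about (210,140) in the crop. On to the mount.

```bash

python3 -m creep '[0,0,0.1,0,0,0,40,0,0,0.25,0,0,0,40,0,0,0.25,0,0,0,40,0,0,0.25,0,0,0,40,0,0,0.25,0,0,0,40]' 
python3 -m creep '[-0.165,-0.221,0,0,0,0,60,-0.165,-0.221,0,0,0,0,70,-0.165,-0.221,0,0,0,0,85,-0.165,-0.221,0,0,0,0,85,-0.165,-0.221,0,0,0,0,85,-0.165,-0.221,0,0,0,0,85,-0.165,-0.221,0,0,0,0,85,0,0,0,0,0,0,85]'
python3 - <<'E'
from bench import eyes
from h import *
c=eyes.camera("wrist");cv2.imwrite("pics/w4.png",c["image"]);pickle.dump(c,open("w4.pkl","wb"))
E
```

```text
time_s: 7.65
ee_pos: [0.5469, -0.0706, 0.2009]
ee_rot: [3.141, 0.0, -0.1]
contact_force: [1.0, 0.0, -0.2]
grip_width: 0.04
gripper_force: 0.0
time_s: 8.45
ee_pos: [0.3713, -0.3064, 0.1995]
ee_rot: [3.139, 0.001, -0.106]
contact_force: [-0.5, 0.1, 0.1]
grip_width: 0.0848
gripper_force: 0.0
```

View pics/w4.png

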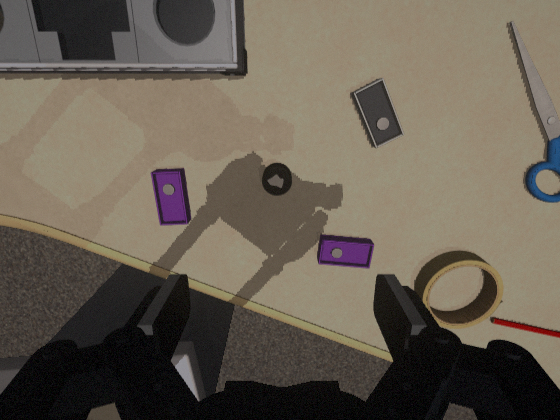

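The wrist view shows the mount at (277,179), the grey tray at (377,112), and purple decoys at (171,197) and (345,251).

```bash
python3 - <<'E'
from h import *
c=pickle.load(open("w4.pkl","rb"));g=c["image"].max(2)
print("mount",ray(c,277,179,.021)*1000)
for q in blobs(c,(g<110).astype(np.uint8),(345,72,408,152),300):print("tray",np.round(cen(q)),rect(c,q,.016))
for p in((155,170),(190,222),(320,235),(372,265)):print(ray(c,*p,.016)*1000)
E
```

```text
mount [ 378.89335217 -302.98083719   21.        ]
tray [377. 113.] (array([ 431.1, -403.6]), array([58.3, 32.8]), 20.5)
[ 400.03085751 -181.37939656   16.        ]
[ 340.83445802 -205.41429249   16.        ]
[ 310.99665795 -342.18700654   16.        ]
[ 268.34155785 -397.56668397   16.        ]
```

```bash

python3 -m creep '[0.02,0.01,-0.25,0,0,0,70,0,0,-0.25,0,0,0,60,0,0,-0.25,0,0,0,60,0,0,-0.25,0,0,0,60,0,0,-0.2,0,0,0,60,0,0,-0.06,0,0,0,60,0,0,0,0,0,0,50,0,0,0,0,0,0,40]' 30
python3 -m creep '[0,0,0,0,0,0,22,0,0,0,0,0,0,22,0,0,0,0,0,0,22,0,0,0,0,0,0,22,0,0,0,0,0,0,22,0,0,0,0,0,0,22]' 30
```

```text
time_s: 9.3
ee_pos: [0.3781, -0.3016, 0.0114]
ee_rot: [3.14, -0.002, -0.099]
contact_force: [-0.8, 0.4, 0.7]
grip_width: 0.04
gripper_force: 0.0
time_s: 9.9
ee_pos: [0.3782, -0.3021, 0.0121]
ee_rot: [3.139, -0.003, -0.101]
contact_force: [0.9, 2.3, 7.4]
grip_width: 0.0289
gripper_force: 29.9
```

```bash

python3 -m creep '[0,0,0.15,0,0,0,22,0,0,0.25,0,0,0,22,0,0,0.27,0,0,0,22]' 30
python3 -m creep '[0.204,0.081,0,0,0,0,22,0.204,0.081,0,0,0,0,22,0.204,0.081,0,0,0,0,22,0.204,0.081,0,0,0,0,22,0.204,0.081,0,0,0,0,22,0,0,0,0,0,0,22,0,0,0,0,0,0,22]' 30
python3 - <<'E'
from bench import eyes
from h import *
c=eyes.camera("wrist");cv2.imwrite("pics/w5.png",c["image"]);pickle.dump(c,open("w5.pkl","wb"))
E
```

```text
time_s: 10.2
ee_pos: [0.3762, -0.3007, 0.1119]
ee_rot: [-3.141, 0.001, -0.1]
contact_force: [-0.5, -0.7, 0.5]
grip_width: 0.0287
gripper_force: 29.7
time_s: 10.9
ee_pos: [0.5299, -0.2402, 0.111]
ee_rot: [3.141, 0.0, -0.099]
contact_force: [0.3, -0.3, -0.4]
grip_width: 0.0288
gripper_force: 29.7
```

View pics/w5.png

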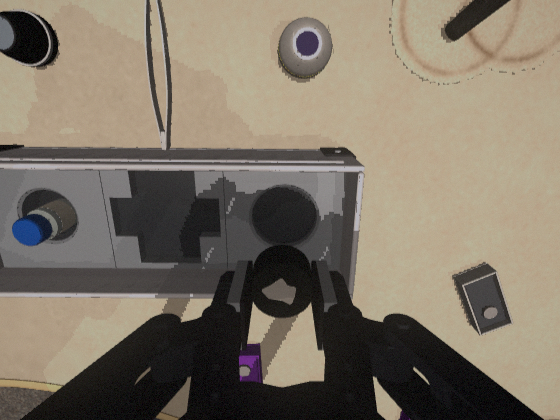

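The mount is held level with its chip up, over the wide pocket at (284,215). The vial is in the deep pocket with its cap at (32,228). I'll check that it's upright.

```bash
python3 - <<'E'
from h import *
c=pickle.load(open("w5.pkl","rb"));R=np.array(c["R"]);t=np.array(c["t"])
for p in((.549,-.071,.010),(.549,-.071,.03),(.549,-.071,.052),(.5315,-.2415,.03)):
    x=R@np.array(p)+t;print(p,c["fx"]*x[0]/x[2]+c["cx"],c["fy"]*x[1]/x[2]+c["cy"])
print(ray(c,32,228,.052)*1000,ray(c,284,215,.03)*1000,ray(c,48,215,.03)*1000,ray(c,280,290,.121)*1000)
E
```

```text
(0.549, -0.071, 0.01) 64.79292833761673 208.74550878406504
(0.549, -0.071, 0.03) 47.58508888898902 217.68207880763637
(0.549, -0.071, 0.052) 25.199213185756378 229.30776524887403
(0.5315, -0.2415, 0.03) 283.2040430406102 218.3778783474069
[549.46255583 -75.8183314   52.        ] [ 534.04750231 -242.32920629   30.        ] [550.98877126 -71.98719767  30.        ] [ 530.30290426 -239.44975767  121.        ]
```

The vial is upright in its pocket. I'll lower the mount.

```bash

python3 -m creep '[0.01,-0.01,-0.15,0,0,0,22,0,0,-0.2,0,0,0,22,0,0,-0.1,0,0,0,22,0,0,-0.06,0,0,0,22,0,0,0,0,0,0,22,0,0,0,0,0,0,22]' 30
python3 -m creep '[0,0,0,0,0,0,30,0,0,0,0,0,0,33,0,0,0,0,0,0,37,0,0,0,0,0,0,42,0,0,0,0,0,0,45]' 
python3 -m creep '[0,0,0.1,0,0,0,45,0,0,0.25,0,0,0,45,0,0,0.25,0,0,0,45,0,0,0.25,0,0,0,45,0,0,0.2,0,0,0,45]'
```

```text
time_s: 11.55
ee_pos: [0.5314, -0.2426, 0.0351]
ee_rot: [3.141, -0.001, -0.101]
contact_force: [0.1, -0.6, -0.2]
grip_width: 0.0286
gripper_force: 32.9
time_s: 12.05
ee_pos: [0.5315, -0.242, 0.0346]
ee_rot: [3.141, -0.0, -0.1]
contact_force: [0.4, -1.0, 0.5]
grip_width: 0.045
gripper_force: 0.0
time_s: 12.55
ee_pos: [0.5318, -0.2421, 0.1943]
ee_rot: [3.141, -0.002, -0.1]
contact_force: [0.3, -0.2, 0.8]
grip_width: 0.0449
gripper_force: 0.0
```

```bash

python3 -m creep '[-0.114,-0.181,0,0,0,0.512,50,-0.114,-0.181,0,0,0,0.512,60,-0.114,-0.181,0,0,0,0.512,60,-0.114,-0.181,0,0,0,0.512,60,-0.114,-0.181,0,0,0,0.512,60,-0.114,-0.181,0,0,0,0.512,60,0,0,0,0,0,0,60,0,0,0,0,0,0,60]'
python3 - <<'E'
from bench import eyes
from h import *
c=eyes.camera("wrist");cv2.imwrite("pics/w6.png",c["image"]);pickle.dump(c,open("w6.pkl","wb"))
E
```

```text
time_s: 13.35
ee_pos: [0.4284, -0.4051, 0.1917]
ee_rot: [-3.141, -0.0, 0.358]
contact_force: [1.0, 0.3, 0.5]
grip_width: 0.0598
gripper_force: 0.0
```

View pics/w6.png

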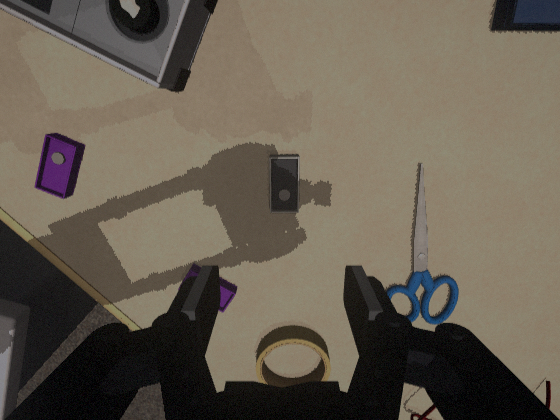

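The tray at (285,184) is square to the gripper and centred, and the mount sits in its pocket. Going down to grip.

```bash

python3 -m creep '[0.01,0,-0.25,0,0,0,60,0,0,-0.25,0,0,0,60,0,0,-0.25,0,0,0,60,0,0,-0.25,0,0,0,60,0,0,-0.17,0,0,0,60,0,0,-0.06,0,0,0,60,0,0,0,0,0,0,50,0,0,0,0,0,0,40]' 30
python3 -m creep '[0,0,0,0,0,0,22,0,0,0,0,0,0,22,0,0,0,0,0,0,22,0,0,0,0,0,0,22,0,0,0,0,0,0,22,0,0,0,0,0,0,22]' 30
python3 -m creep '[0,0,0.15,0,0,0,22,0,0,0.25,0,0,0,22,0,0,0.27,0,0,0,22]' 30
```

```text
time_s: 14.2
ee_pos: [0.4314, -0.4052, 0.0086]
ee_rot: [3.14, -0.001, 0.361]
contact_force: [-0.3, -0.8, 0.2]
grip_width: 0.0405
gripper_force: 0.0
time_s: 14.8
ee_pos: [0.4314, -0.4059, 0.0093]
ee_rot: [3.138, -0.002, 0.36]
contact_force: [0.2, 0.4, 7.0]
grip_width: 0.0289
gripper_force: 30.4
time_s: 15.1
ee_pos: [0.4295, -0.4042, 0.1084]
ee_rot: [-3.139, 0.001, 0.36]
contact_force: [0.8, -0.7, -0.4]
grip_width: 0.0294
gripper_force: 29.9
```

```bash

python3 -m creep '[0.106,0.236,0,0,0,-0.446,22,0.106,0.236,0,0,0,-0.446,22,0.106,0.236,0,0,0,-0.446,22,0.106,0.236,0,0,0,-0.446,22,0.106,0.236,0,0,0,-0.446,22,0.106,0.236,0,0,0,-0.446,22,0.106,0.236,0,0,0,-0.446,22,0,0,0,0,0,0,22]' 30
python3 -m creep '[0,0,0,0,0,0,22]' 30
python3 - <<'E'
from bench import eyes
from h import *
c=eyes.camera("wrist");cv2.imwrite("pics/w7.png",c["image"]);pickle.dump(c,open("w7.pkl","wb"))
E
```

```text
time_s: 15.9
ee_pos: [0.5429, -0.153, 0.1083]
ee_rot: [-3.14, -0.001, -0.104]
contact_force: [-0.0, -1.9, 0.1]
grip_width: 0.0292
gripper_force: 30.0
time_s: 16.0
ee_pos: [0.5416, -0.1565, 0.1081]
ee_rot: [3.141, -0.0, -0.105]
contact_force: [0.8, -0.5, -0.8]
grip_width: 0.0294
gripper_force: 30.0
```

View pics/w7.png

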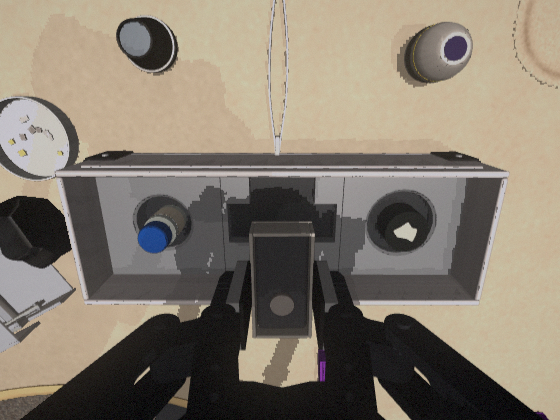

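Vial at (160,230) and mount at (400,230) are both seated. The tray is held squarely, so I'll check its centring along x.

```bash
python3 - <<'E'
from h import *
c=pickle.load(open("w7.pkl","rb"))
for p,z in(((283,222),.115),((282,337),.115),((283,180),.03),((402,222),.03),((160,222),.03)):print(p,np.round(ray(c,*p,z)*1000,1))
E
```

```text
(283, 222) [ 574.5 -160.6  115. ]
(282, 337) [ 512.7 -153.7  115. ]
(283, 180) [ 572.5 -160.8   30. ]
(402, 222) [ 532.6 -242.9   30. ]
(160, 222) [550.9 -69.4  30. ]
```

```bash

python3 -m creep '[-0.007,0,-0.15,0,0,0,22,0,0,-0.2,0,0,0,22,0,0,-0.1,0,0,0,22,0,0,-0.06,0,0,0,22,0,0,0,0,0,0,22,0,0,0,0,0,0,22]' 30
python3 -m creep '[0,0,0,0,0,0,30,0,0,0,0,0,0,33,0,0,0,0,0,0,37,0,0,0,0,0,0,42,0,0,0,0,0,0,45]' 
python3 -m creep '[0,0,0.1,0,0,0,45,0,0,0.25,0,0,0,45,0,0,0.25,0,0,0,45,0,0,0.25,0,0,0,45,0,0,0.2,0,0,0,45]'
python3 - <<'E'
from bench import eyes
from h import *
c=eyes.camera("wrist");cv2.imwrite("pics/w8.png",c["image"]);pickle.dump(c,open("w8.pkl","wb"))
E
```

```text
time_s: 16.65
ee_pos: [0.5409, -0.158, 0.032]
ee_rot: [3.141, -0.001, -0.109]
contact_force: [-0.5, 0.6, -1.0]
grip_width: 0.0293
gripper_force: 30.0
time_s: 17.15
ee_pos: [0.5407, -0.157, 0.0316]
ee_rot: [3.141, -0.0, -0.107]
contact_force: [0.6, 0.4, -0.5]
grip_width: 0.0448
gripper_force: 0.0
time_s: 17.65
ee_pos: [0.541, -0.1572, 0.1913]
ee_rot: [3.141, -0.002, -0.108]
contact_force: [1.1, 0.3, -0.0]
grip_width: 0.045
gripper_force: 0.0
```

View pics/w8.png

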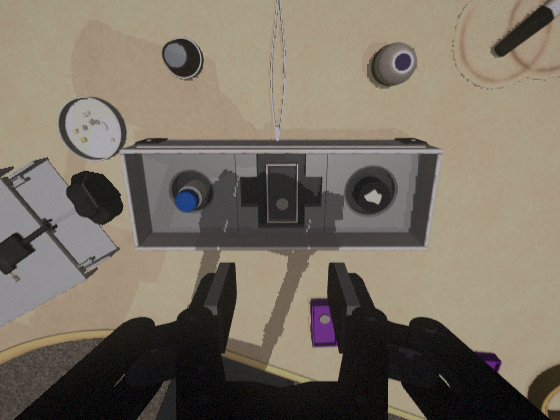

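All three samples are seated: vial (190,190), tray (282,195), mount (372,190). Next I'll move over the cover handle.

```bash

python3 -m creep '[-0.026,0.251,0,0,0,0.819,45,-0.026,0.251,0,0,0,0.819,45,-0.026,0.251,0,0,0,0.819,45,-0.026,0.251,0,0,0,0.819,45,-0.026,0.251,0,0,0,0.819,45,-0.026,0.251,0,0,0,0.819,45,-0.026,0.251,0,0,0,0.819,45]' 40
python3 -m creep '[-0.026,0.251,0.04,0,0,0.819,45,-0.026,0.251,0.04,0,0,0.819,45,-0.026,0.251,0.04,0,0,0.819,45,-0.026,0.251,0.04,0,0,0.819,45,-0.026,0.251,0.04,0,0,0.819,45,-0.026,0.251,0.04,0,0,0.819,45,-0.026,0.251,0.04,0,0,0.819,45,0,0,0,0,0,0,45]'
python3 -m creep '[0,0,0,0,0,0,45]'
python3 - <<'E'
from bench import eyes
from h import *
c=eyes.camera("wrist");cv2.imwrite("pics/w9.png",c["image"]);pickle.dump(c,open("w9.pkl","wb"))
g=c["image"].max(2)
for q in blobs(c,(g<60).astype(np.uint8),(100,60,460,260),150):print(np.round(cen(q)),cv2.contourArea(q),rect(c,q,.042))
E
```

```text
time_s: 18.4
ee_pos: [0.5128, 0.108, 0.1887]
ee_rot: [3.141, -0.0, 0.757]
contact_force: [0.3, -0.3, 0.4]
grip_width: 0.0451
gripper_force: 0.0
time_s: 19.2
ee_pos: [0.4854, 0.3748, 0.2312]
ee_rot: [3.14, -0.004, 1.618]
contact_force: [-0.2, -1.1, -0.0]
grip_width: 0.0446
gripper_force: 0.0
time_s: 19.3
ee_pos: [0.4855, 0.3704, 0.2304]
ee_rot: [-3.141, 0.001, 1.613]
contact_force: [0.0, 0.4, -0.3]
grip_width: 0.0449
gripper_force: 0.0
[120. 237.] 1939.5 (array([322.4, 305.4]), array([75.3, 62.1]), 82.1)
[284. 173.] 1253.5 (array([489.1, 376.1]), array([ 17.1, 103.2]), 3.0)
```

View pics/w9.png

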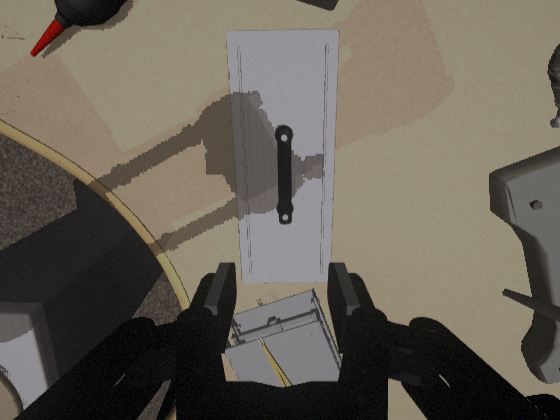

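The handle is at (284,173), aligned with the gripper. I'll lower the fingers around it and grip.

```bash

python3 -m creep '[0.013,0.013,-0.25,0,0,0.05,45,0,0,-0.25,0,0,0,45,0,0,-0.25,0,0,0,45,0,0,-0.25,0,0,0,45,0,0,-0.25,0,0,0,45,0,0,-0.12,0,0,0,45,0,0,-0.04,0,0,0,45,0,0,0,0,0,0,30]' 60
python3 -m creep '[0,0,0,0,0,0,5,0,0,0,0,0,0,5,0,0,0,0,0,0,5,0,0,0,0,0,0,5,0,0,0,0,0,0,5,0,0,0,0,0,0,5,0,0,0,0,0,0,5]' 60
```

```text
time_s: 20.15
ee_pos: [0.4878, 0.3706, 0.0188]
ee_rot: [-3.14, 0.001, 1.618]
contact_force: [0.0, -0.0, 0.7]
grip_width: 0.0319
gripper_force: 0.0
time_s: 20.85
ee_pos: [0.4889, 0.3722, 0.0208]
ee_rot: [3.139, -0.001, 1.62]
contact_force: [0.2, -1.6, 6.2]
grip_width: 0.0126
gripper_force: 60.3
```

```bash

python3 -m creep '[0,0,0.06,0,0,0,5,0,0,0.12,0,0,0,5,0,0,0.2,0,0,0,5,0,0,0.2,0,0,0,5,0,0,0.15,0,0,0,5,0,0,0.07,0,0,0,5,0,0,0,0,0,0,5]' 60
python3 -m creep '[0.0215,-0.1,0,0,0,-0.0655,5,0.0215,-0.2,0,0,0,-0.0655,5,0.0215,-0.25,0,0,0,-0.0655,5,0.0215,-0.25,0,0,0,-0.0655,5,0.0215,-0.25,0,0,0,-0.0655,5,0.0215,-0.25,0,0,0,-0.0655,5,0.0215,-0.25,0,0,0,-0.0655,5,0.0215,-0.25,0,0,0,-0.0655,5]'
python3 -m creep '[0.0215,-0.25,0,0,0,-0.0655,5,0.0215,-0.25,0,0,0,-0.0655,5,0.0215,-0.25,0,0,0,-0.0655,5,0.0215,-0.25,0,0,0,-0.0655,5,0.0215,-0.25,0,0,0,-0.0655,5,0.0215,-0.25,0,0,0,-0.0655,5,0.0215,-0.15,0,0,0,-0.0655,5,0.0215,-0.07,0,0,0,-0.0655,5]'
python3 -m creep '[0,0,0,0,0,0,5,0,0,0,0,0,0,5,0,0,0,0,0,0,5]'
```

```text
time_s: 21.55
ee_pos: [0.4884, 0.3726, 0.1409]
ee_rot: [3.139, -0.002, 1.62]
contact_force: [0.1, -0.3, -1.5]
grip_width: 0.0127
gripper_force: 59.3
time_s: 22.35
ee_pos: [0.512, 0.0995, 0.1376]
ee_rot: [-3.138, 0.001, 1.54]
contact_force: [2.2, -0.2, -1.5]
grip_width: 0.0127
gripper_force: 59.3
time_s: 23.15
ee_pos: [0.538, -0.1585, 0.1375]
ee_rot: [-3.138, -0.0, 1.459]
contact_force: [-0.6, 1.3, -2.2]
grip_width: 0.013
gripper_force: 59.3
time_s: 23.45
ee_pos: [0.5388, -0.1545, 0.139]
ee_rot: [-3.14, -0.001, 1.464]
contact_force: [1.1, 0.2, -2.5]
grip_width: 0.013
gripper_force: 59.2
```

```bash
python3 - <<'E'
from bench import eyes
from h import *
c=eyes.camera("top");s=eyes.camera("scene");w=eyes.camera("wrist");pickle.dump((c,s,w),open("c10.pkl","wb"))
hs=cv2.cvtColor(c["image"],cv2.COLOR_BGR2HSV)
m=((hs[...,1]<32)&(hs[...,2]>75)).astype(np.uint8)
for q in blobs(c,m,(270,140,410,235),60):print(np.round(cen(q)),cv2.contourArea(q),cv2.boundingRect(q),rect(c,q,.13))
hs=cv2.cvtColor(w["image"],cv2.COLOR_BGR2HSV)
m=((hs[...,1]<32)&(hs[...,2]>90)).astype(np.uint8)
for q in blobs(w,m,(0,0,560,420),2000):print("w",np.round(cen(q)),cv2.contourArea(q),cv2.boundingRect(q),cv2.approxPolyDP(q,12,True)[:,0].tolist())
E
```

```text
[286. 222.] 413.5 (270, 205, 31, 30) (array([434.2,  -5.4]), array([76. , 89.3]), 79.9)
[337. 195.] 465.5 (314, 182, 46, 25) (array([ 517.6, -156.2]), array([127.9,  70.8]), 85.3)
[376. 193.] 535.5 (362, 171, 25, 39) (array([ 526.8, -264.8]), array([ 61.2, 113.3]), 84.1)
[291. 176.] 1507.0 (270, 140, 49, 71) (array([569.6, -31.9]), array([207. , 140.5]), 0.5)
w [281. 135.] 66223.5 (143, 0, 329, 321) [[143, 0], [181, 312], [222, 315], [264, 258], [259, 184], [283, 164], [303, 185], [299, 258], [325, 273], [341, 315], [382, 313], [394, 205], [450, 200], [395, 192], [471, 196], [396, 189], [417, 0]]
```

The visible end of the sheet measures 113 mm wide at 84.1° (expected 112 mm, 83.8°). That puts the cover's centre near (539,-153), so I'll correct a few mm and lower.

```bash

python3 -m creep '[0.008,-0.016,-0.1,0,0,0,5,0,0,-0.1,0,0,0,5,0,0,-0.08,0,0,0,5,0,0,-0.06,0,0,0,5,0,0,-0.03,0,0,0,5,0,0,0,0,0,0,5]' 60
python3 -m creep '[0,0,-0.015,0,0,0,5,0,0,-0.015,0,0,0,5,0,0,0,0,0,0,5]'
```

```text
time_s: 24.2
ee_pos: [0.5404, -0.1582, 0.0833]
ee_rot: [-3.141, -0.0, 1.463]
contact_force: [-0.4, 0.3, -1.8]
grip_width: 0.0124
gripper_force: 59.2
time_s: 24.5
ee_pos: [0.5407, -0.1585, 0.0794]
ee_rot: [3.141, 0.0, 1.462]
contact_force: [-1.0, 0.5, -2.3]
grip_width: 0.0125
gripper_force: 59.2
```

```bash

python3 -m creep '[0,0,-0.01,0,0,0,5,0,0,-0.007,0,0,0,5,0,0,0,0,0,0,5]'
python3 -m creep '[0,0,0,0,0,0,14,0,0,0,0,0,0,18,0,0,0,0,0,0,24,0,0,0,0,0,0,32,0,0,0,0,0,0,40,0,0,0,0,0,0,45]'
python3 -m creep '[0,0,0.1,0,0,0,45,0,0,0.2,0,0,0,45,0,0,0.25,0,0,0,45,0,0,0.25,0,0,0,45,0,0,0.25,0,0,0,45]'
python3 -m creep '[-0.1,0.3,0,0,0,0,45,-0.1,0.3,0,0,0,0,45,-0.1,0.3,0,0,0,0,45,-0.1,0.3,0,0,0,0,45,-0.1,0.3,0,0,0,0,45,-0.1,0.3,0,0,0,0,45,-0.1,0.3,0,0,0,0,45,0,0,0,0,0,0,45]'
python3 - <<'E'
from bench import eyes
from h import *
c=eyes.camera("top");s=eyes.camera("scene")
cv2.imwrite("pics/f.png",np.vstack([cv2.resize(c["image"][140:240,260:420],(480,300),interpolation=2),cv2.resize(s["image"][170:283,250:430],(480,300),interpolation=2)]))
hs=cv2.cvtColor(c["image"],cv2.COLOR_BGR2HSV)
m=((hs[...,1]<28)&(hs[...,2]>80)).astype(np.uint8)
for q in blobs(c,m,(283,160,395,225),300):print(cv2.contourArea(q),rect(c,q,.068))
for q in blobs(c,(hs[...,2]<70).astype(np.uint8),(310,175,365,205),50):print("handle",rect(c,q,.098))
E
```

```text
time_s: 24.8
ee_pos: [0.5408, -0.1585, 0.0769]
ee_rot: [3.141, 0.0, 1.462]
contact_force: [-0.5, 0.9, -1.3]
grip_width: 0.0129
gripper_force: 59.3
time_s: 25.4
ee_pos: [0.5408, -0.1584, 0.0769]
ee_rot: [3.141, 0.0, 1.462]
contact_force: [-0.9, -0.3, 0.3]
grip_width: 0.045
gripper_force: 0.0
time_s: 25.9
ee_pos: [0.5405, -0.1583, 0.2358]
ee_rot: [3.142, 0.0, 1.462]
contact_force: [0.6, -1.9, -0.1]
grip_width: 0.0451
gripper_force: 0.0
time_s: 26.7
ee_pos: [0.4331, 0.1614, 0.2345]
ee_rot: [-3.14, -0.003, 1.469]
contact_force: [0.3, -0.4, -0.0]
grip_width: 0.0452
gripper_force: 0.0
4199.0 (array([ 527.8, -150.5]), array([195.8, 303.9]), 0.3)
handle (array([ 537.8, -155.4]), array([99.3, 15.6]), 83.8)
```

View pics/f.png

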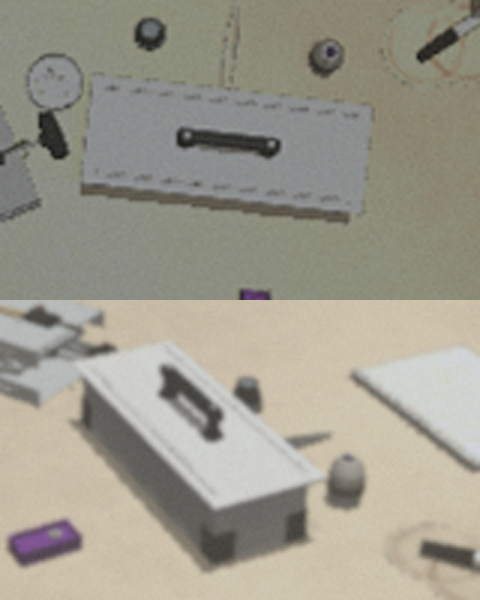

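The cover lies flat and centred on the rim, with its handle at 83.8° near (538,-155). The loupe and objective haven't been touched. Handing in.

```bash
python3 -m creep '[0,0,0,0,0,0,45,0,0,0,0,0,0,45]'; python3 -c "
from bench import finish_job;print(finish_job())"
```

```text
time_s: 27.0
ee_pos: [0.4363, 0.1553, 0.2342]
ee_rot: [3.141, 0.0, 1.46]
contact_force: [0.1, 0.7, -0.1]
grip_width: 0.0454
gripper_force: 0.0
the job is handed in; nothing more can be done
None
```

The vial, mount and tray are in their pockets, the cover lies flat on the case rim, the look-alikes were left alone, and the job was handed in at about 27 s; the hand-in returned no verdict.

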